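# Put the bench items back in their fitted blocks

## Task

Put the battery pack, the tape measure, the wide jar and the small jar back, each standing upright and fully down in the plywood block whose recess has its shape and size. Any order will do; let go of each one, and do not shift the screwdriver or the spanner lying nearby.

Things in the scene. Friction and masses are not known exactly. Their poses are not given: they have to be found in the camera images.
- battery_pack_mid (a point): Black cordless-tool battery pack standing upright, 60 mm high: lower body 62 mm (its x) by 75 mm (its y), 38 mm high, and on it a narrower block 42 mm (x) by 50 mm (y), from 38 to 60 mm height, handy to grip across the 42 mm. 0.36 kg. Point: the centre, 30 mm above its underside; z up.
- tape_measure_mid (a point): Yellow tape measure standing on edge: 34 mm thick (its x), 70 mm long (its y), 64 mm high. 0.26 kg. Grip across the thickness. Point: the centre, 32 mm above its underside; z up.
- jar_wide_mid (a point): Wide round cream plastic jar of screws with a ribbed white lid: 66 mm across and 85 mm high; the lid, from 70 to 85 mm height, is 58 mm across. 0.28 kg. Point: the centre, 42.5 mm above its underside; z up.
- jar_small_mid (a point): Small round amber jar with a black lid: 48 mm across and 60 mm high; the lid, from 49 to 60 mm height, is 42 mm across. 0.07 kg. Point: the centre, 30 mm above its underside; z up.
- holder_battery: Plain plywood block screwed to the bench, 22 mm high, outside 90 (x) by 103 (y) mm, with one broad oblong, 74 mm (x) by 87 mm (y), recess, 14 mm deep, dark rubber floor 8 mm above the bench, edge broken by a 3 mm chamfer. Origin: centre of the block's underside (the recess is central); z up; x across the recess, y along it.
- holder_tape: Plain plywood block screwed to the bench, 22 mm high, outside 62 (x) by 98 (y) mm, with one narrow oblong, 46 mm (x) by 82 mm (y), recess, 14 mm deep, dark rubber floor 8 mm above the bench, edge broken by a 3 mm chamfer. Origin: centre of the block's underside (the recess is central); z up; x across the recess, y along it.
- holder_wide: Plain plywood block screwed to the bench, 22 mm high, outside 94 by 94 mm, with one large round, 78 mm across, recess, 14 mm deep, dark rubber floor 8 mm above the bench, edge broken by a 3 mm chamfer. Origin: centre of the block's underside (the recess is central); z up.
- holder_small: Plain plywood block screwed to the bench, 22 mm high, outside 76 by 76 mm, with one small round, 60 mm across, recess, 14 mm deep, dark rubber floor 8 mm above the bench, edge broken by a 3 mm chamfer. Origin: centre of the block's underside (the recess is central); z up.
- screwdriver: Bystander, loose: screwdriver with red handle lying on the bench between things and blocks, 190 mm long (its y), 27 mm high at the handle. Origin: centre of its underside. Leave it alone.
- spanner: Bystander, loose: steel combination spanner lying flat beside the screwdriver, 161 mm long (its y), 27 mm wide, 6 mm high. Origin: centre of its underside. Leave it alone.
Things that resemble listed ones, but are neither listed nor needed, are in the scene too. Of the things that look like the part that bears tape_measure_mid, take the one that is farthest to the robot's left at the start.

How it is judged:
At the end, for the whole second after the job is handed in: Each of the four things stands in its own matching block: its centre within 12 mm of the block's centre seen from above, at its seated height within 4 mm, tilted less than 0.1 rad, battery pack and tape measure turned along their recesses within 0.25 rad, all at rest (horizontal distance between battery_pack_mid and holder_battery below 0.012 m and z of battery_pack_mid in the frame of holder_battery between 0.034 and 0.042 m and angle between each of battery_pack_mid, tape_measure_mid, jar_wide_mid, jar_small_mid's own z axis and vertical below 0.1 rad and linear speed of each of battery_pack, tape_measure, jar_wide, jar_small below 0.02 m/s and angular speed of each of battery_pack, tape_measure, jar_wide, jar_small below 0.2 rad/s and angle between the x axis of battery_pack_mid and the x axis of holder_battery, either way round below 0.25 rad and horizontal distance between tape_measure_mid and holder_tape below 0.012 m and z of tape_measure_mid in the frame of holder_tape between 0.036 and 0.044 m and angle between the x axis of tape_measure_mid and the x axis of holder_tape, either way round below 0.25 rad and horizontal distance between jar_wide_mid and holder_wide below 0.012 m and z of jar_wide_mid in the frame of holder_wide between 0.0465 and 0.0545 m and horizontal distance between jar_small_mid and holder_small below 0.012 m and z of jar_small_mid in the frame of holder_small between 0.034 and 0.042 m); the robot touches nothing.
It fails at once if the screwdriver is shifted by more than 25 mm (distance of screwdriver from where it was at the start of the episode above 0.025 m).
It fails at once if the spanner is shifted by more than 25 mm (distance of spanner from where it was at the start of the episode above 0.025 m).
It also fails if it takes over 128 s, if anything falls off the work surface, if the arm or the gripper's body presses on something with over 40 N, if the wrist force passes 120 N, or if a joint passes its speed limit or range.

## Robot

A 6-joint arm with a two-finger parallel gripper is mounted at the origin on a cart in front of the work surface, level with it; the furniture and walls round the work are solid. World frame = base frame: x ahead of the robot, y to its left, z up, the work surface at z = 0. Lengths are in m, angles in rad, forces in N, time in s.
With the tool pointing down it reaches from about 0.3 to 0.775 m from the base axis. Payload 14.6 kg.
Tool frame: the origin (TCP) lies between the finger pads; the fingertips stand env.finger_overhang ahead of it and the grasp point (between the pads) lies 6 mm ahead of it (env.finger_overhang is the distance from the TCP to the fingertips, in m); z points along the fingers, y is the line along which they close (so a half turn about z gives the same grasp; the last joint's range is limited). The gripper opens to 94 mm and grips with 3 to 60 N. Pads are 16 mm wide; open, the fingers measure 119 mm over their backs; the gripper's body (75 mm by 177 mm) begins 78 mm behind the grasp point.
Start: joints at [-1.285, 0.3, 1.521, -0, 1.321, -0.067], TCP at [0.19, -0.516, 0.23] pointing down, gripper open.
Joint ranges: [-3.03, 3.03], [-0.79, 2.21], [0.23, 2.52], [-1.04, 4.18], [0, 3.07], [-2.55, 2.55]. Speed limits (rad/s): [2.22, 2.22, 2.57, 3.14, 3.14, 3.14].

## Interface

Orientations are given as a rotation vector (axis times angle).
In Python, from bench import env gives the robot as it stands. The module is installed in compiled form; this text tells all that it offers.
- The arm moves only by the tool servo_tool, never from a script. Its argument "rows" is a list of rows, each a list of 3 entries, a list of its own where there are three numbers: the gripper's target within -1 to 1 (fully open at 1, half-way at 0, shut at -1), then the shift along the tool's x, y, z in m, then the turn about the tool's z in rad. A call has 1 to 10 rows; each row shifts and turns the commanded pose from where the row before left it, along the tool's axes as they then stand; what a row does not reach is not made up. A row lasts 1/10 s, in which the tool goes at most 50 mm and 8.59 degrees, less where a joint would pass 70% of its speed; a pose out of reach is approached as far as the arm can. A call is refused whole if a number of a shift passes 0.05 or a number of a turn 0.15, either way. A call with a gripper value outside its range is refused whole. The fingers move at their own pace and stop on an object; "squeeze" is the grip in N (left out, the last holds). Time passes only in rows, so rows that do not move let the fingers close. It gives the time, the measured TCP pose, the force, the opening and the grip force at its end, in the units of the state.
- env.get_state(): the state, without advancing time (a new reading comes with each control period).
- env.read_camera(name): name is "side" or "top" or "wrist"; returns a dict with "frame" (420x560x3 uint8, blue, green, red), "range_z" (420x560 float32, m along the optical axis (not along the pixel's ray), 0 where there is no reading), "fx", "fy", "cx", "cy" (pixels), "cam_to_world" (4x4, takes a point from camera to world coordinates). Camera axes: x right, y up, looking along -z (the intrinsics and any distortion apply to the point x, -y, -z); pixel columns grow to the right and rows downward; lengths in m; the calibration is good to about 2 mm. A picture is of the moment at which its call begins.
- env.finish_job(): hands the job in; it is judged then, once.
The state is a dict: "time_s": time; "joint_positions": joint angles; "qvel": joint speeds; "joint_torque": joint torques, N m; "eef_pos": TCP position; "ee_rot": TCP orientation; "wrist_force": force on the tool from outside, world axes, zero at the start; "ft_torque": the same for the moment, N m; "grip_width": opening from 0.0 (shut) to 1.0 (fully open); "finger_force": force on a finger pad.
Only numpy, scipy, OpenCV 4.12 (cv2) and the standard library are available. Lean on these libraries where they do the work, as an engineer would, in place of code of your own. Each camera call takes 0.05 s, during which the arm holds its last target. There are 200 camera calls.

## Working session

There is one attempt and no reset: what is moved stays moved. The work goes in short steps, Python scripts to look and compute and a tool call to move; the robot and the scene stay as the last step left them, time stands still between calls to the robot, and variables do not carry over. Pictures are saved under pics/ and viewed, at most 14 in all, crops included, and the job is handed in when it is done.

Besides the shell and the picture viewer there is one more tool, called after "Call:" as a command line: name --argument value ..., lists and objects as JSON in quotes. servo_tool: Moves the arm, as the interface text tells. Its arguments: {"type":"object","properties":{"rows":{"type":"array"},"squeeze":{"type":"number"}},"required":["rows"]}

```bash
mkdir -p pics; cat > h.py <<'E'
import numpy as np, cv2
from bench import env
def cam(n):
    r=env.read_camera(n); return r
def world(r):
    z=r["range_z"]; v,u=np.mgrid[0:z.shape[0],0:z.shape[1]]
    p=np.stack([(u-r["cx"])/r["fx"]*z,-(v-r["cy"])/r["fy"]*z,-z,np.ones_like(z)],-1)
    w=p@np.array(r["cam_to_world"]).T
    w=w[...,:3]; w[z==0]=np.nan; return w
E
python3 - <<'E'
from h import *
s=env.get_state(); print({k:np.round(v,3) for k,v in s.items()}, env.finger_overhang)
for n in("top","side"):
    r=cam(n); np.savez(f"pics/{n}0.npz",**r); cv2.imwrite(f"pics/{n}0.png",r["frame"]); print(n,np.round(r["cam_to_world"],3).tolist(),r["fx"],[k for k in r])
E
```

```text
{'time_s': np.float64(0.0), 'joint_positions': array([-1.285,  0.3  ,  1.522, -0.   ,  1.321, -0.067]), 'qvel': array([ 0.   ,  0.002, -0.   , -0.   ,  0.001, -0.001]), 'joint_torque': array([ 3.0000e-03, -5.3180e+01, -3.5274e+01,  7.1000e-02,  2.4000e-02,
       -0.0000e+00]), 'eef_pos': array([ 0.19 , -0.516,  0.23 ]), 'ee_rot': array([-3.092, -0.551,  0.   ]), 'wrist_force': array([ 1.943,  0.032, -0.442]), 'ft_torque': array([ 0.001, -0.025,  0.014]), 'finger_force': np.float64(0.0), 'grip_width': np.float64(1.0)} 0.025
top [[-0.006, 0.984, -0.176, 0.342], [-1.0, -0.003, 0.017, 0.007], [0.017, 0.176, 0.984, 1.197], [0.0, 0.0, 0.0, 1.0]] 490.09817796401904 ['frame', 'range_z', 'fx', 'fy', 'cx', 'cy', 'cam_to_world']
side [[-0.813, 0.377, -0.443, -0.071], [-0.582, -0.511, 0.633, 0.911], [0.013, 0.772, 0.635, 0.965], [0.0, 0.0, 0.0, 1.0]] 510.98629273500705 ['frame', 'range_z', 'fx', 'fy', 'cx', 'cy', 'cam_to_world']
```

View pics/top0.png

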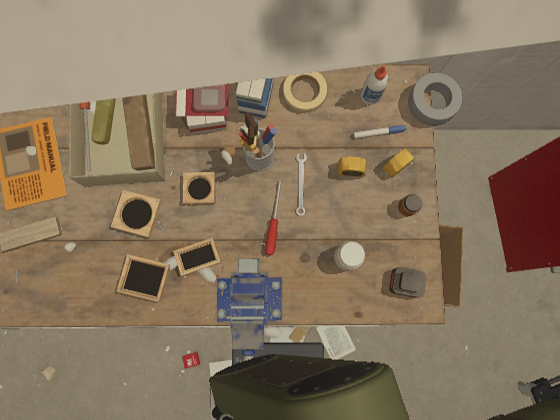

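View pics/side0.png

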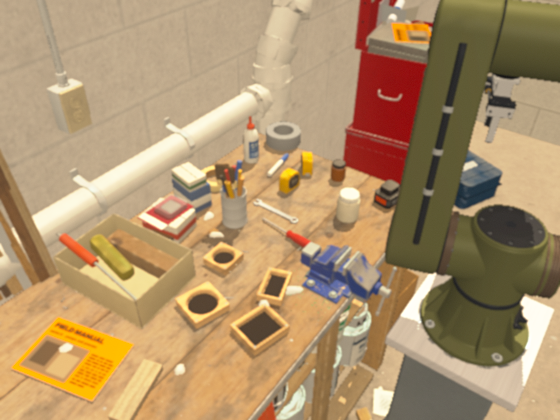

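Top view: image up is +x and image left is +y.
- **Yellow tape lookalikes:** (351,167) and (399,162). The leftmost, (351,167), is the one meant.
- **Things to move:** wide jar (348,256), small jar (410,205), battery (406,283).
- **Blocks:** battery (143,278), tape (197,258), wide (136,213), small (199,188).
- **Bystanders:** screwdriver about (273,225), spanner about (301,183).
- **Obstacles:** vise (250,300), pencil cup (259,150).

Next I'll measure from depth and confirm the tape in a crop.

```bash
cat >> h.py <<'E'
def rect(w,box,z0,z1,ret=False):
    u0,v0,u1,v1=box; p=w[v0:v1,u0:u1].reshape(-1,3); p=p[np.isfinite(p[:,2])]
    p=p[(p[:,2]>z0)&(p[:,2]<z1)]
    (c,s,a)=cv2.minAreaRect((p[:,:2]*1000).astype(np.float32))
    return np.round(c,1),np.round(s,1),round(a,1),len(p),np.round(np.percentile(p[:,2],[5,50,95])*1000,1)
E
python3 - <<'E'
from h import *
r=dict(np.load("pics/top0.npz")); w=world(r)
for n,b,z0,z1 in [("tape",(330,148,375,186),.055,.075),("tape2",(380,143,420,182),.02,.09),("wide",(328,234,375,280),.075,.095),("small",(394,190,426,222),.052,.07),("batlow",(380,262,430,305),.03,.045),("battop",(380,262,430,305),.052,.07),
 ("Hb",(110,245,174,305),.016,.027),("Ht",(168,235,226,280),.016,.027),("Hw",(105,185,165,242),.016,.027),("Hs",(176,165,222,210),.016,.027),
 ("screwdriver",(258,178,288,262),.008,.04),("spanner",(290,148,312,220),.003,.02),("cup",(235,110,285,170),.05,.25),("vise",(212,255,288,326),.03,.3)]:
    print(n,*rect(w,b,z0,z1))
print("bench z",np.nanmedian(w[215:230,320:335,2]), "frontside vise max",np.nanmax(w[255:326,212:288,2]),"binmax",np.nanmax(w[95:185,70:165,2]),"cupmax",np.nanmax(w[110:170,235:285,2]))
cv2.imwrite("pics/tapecrop.png",cv2.resize(r["frame"][140:220,320:440],None,fx=6,fy=6,interpolation=cv2.INTER_CUBIC))
E
```

```text
tape [ 662.3 -181.7] [53.9 34.9] 84.6 294 [56.1 62.5 67.4]
tape2 [ 671.4 -296.3] [35.1 65.1] 38.2 431 [30.3 59.6 66.6]
wide [ 442.7 -167.8] [57.8 56.2] 26.1 512 [81.5 85.7 89.4]
small [ 565.5 -320.5] [40.2 41.3] 89.3 257 [55.1 60.3 63.9]
batlow [ 379.6 -307.8] [75.7 62.2] 78.5 421 [33.8 38.7 42.7]
battop [ 379.6 -308.2] [51.2 41.8] 78.3 400 [56.7 60.8 64.7]
Hb [393.4 320.2] [105.1  89.9] 76.4 553 [17.9 22.2 25.9]
Ht [439.8 205.8] [ 62.5 122.1] 19.2 435 [17.5 22.1 25.9]
Hw [549.5 345.5] [96.7 94.4] 74.7 733 [17.8 22.4 25.8]
Hs [603.7 193.9] [94.9 76.6] 1.3 532 [17.8 22.5 26.1]
screwdriver [538.2  -5. ] [ 52.1 187.2] 82.3 419 [ 9.9 21.9 28. ]
spanner [626.  -57.2] [ 53.1 182.5] 89.3 522 [3.3 5.4 9.8]
cup [724.5  34. ] [ 77.9 137.9] 64.1 1084 [ 60.5 155.6 195.3]
vise [360.2  69.4] [ 87.1 151. ] 90.0 1870 [44.  70.6 92.3]
bench z 0.0007834670635595842 frontside vise max 0.0977733597058148 binmax 1.0749718346687889 cupmax 0.20606964384953386
```

View pics/tapecrop.png

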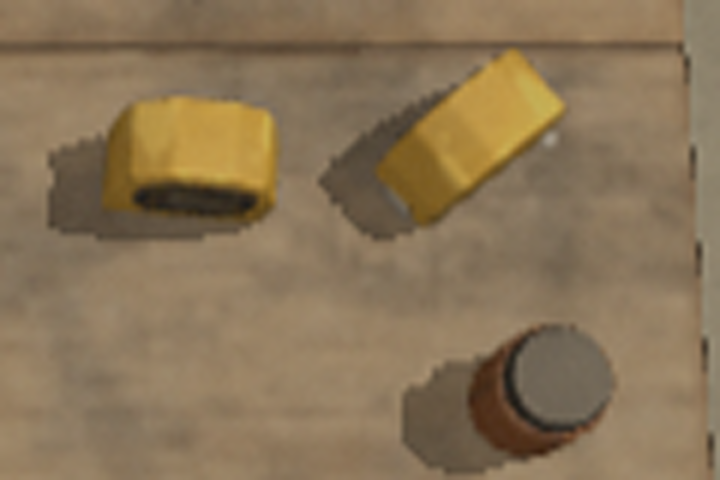

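The crop shows the left tape (whole-image pixel 351,167) standing on edge with its length along y. Its height and thickness match the listing, so it is the right one. I'll refine the holders and add a move calculator.

```bash
cat >> h.py <<'E'
from scipy.spatial.transform import Rotation as R
def plan(x,y,z,grip=None):
    """tool-axis shift and turn (tool z) to a target; grip = world angle (deg) of closing line"""
    s=env.get_state(); M=R.from_rotvec(s["ee_rot"]).as_matrix(); 
    d=M.T@(np.array([x,y,z])-s["eef_pos"]); a=np.degrees(np.arctan2(M[1,1],M[0,1]))
    t=0 if grip is None else -((grip-a+90)%180-90)
    tx=M[:2,0]; print("t",round(s["time_s"],2),"shift",np.round(d,4),"turn rad",round(np.radians(t),3),"ang y",round(a,1),"pos",np.round(s["eef_pos"],4),"tilt",np.round(M[2],3),"q6",round(s["joint_positions"][5],2))
E
python3 - <<'E'
from h import *
r=dict(np.load("pics/top0.npz")); w=world(r); w[...,2]=np.nan_to_num(cv2.medianBlur(np.nan_to_num(w[...,2]).astype(np.float32),3))
g=r["frame"].astype(int); C=np.linalg.inv(r["cam_to_world"]); T=r["cam_to_world"]
def onplane(px,z):
    d=np.stack([(px[:,0]-r["cx"])/r["fx"],-(px[:,1]-r["cy"])/r["fy"],-np.ones(len(px))],1)@T[:3,:3].T
    o=T[:3,3]; return (o+d*((z-o[2])/d[:,2])[:,None])[:,:2]
for n,(u0,v0,u1,v1) in dict(Hb=(110,245,174,305),Ht=(168,235,226,280),Hw=(105,185,165,242),Hs=(176,165,222,210)).items():
    gray=r["frame"][v0:v1,u0:u1].max(2); out=[]
    for name,m,zz in (("outer",((w[v0:v1,u0:u1,2]>.013)&(w[v0:v1,u0:u1,2]<.03)).astype(np.uint8),.022),("dark",(gray<60).astype(np.uint8),.016)):
        if name=="outer": m=cv2.morphologyEx(m,cv2.MORPH_OPEN,np.ones((3,3)))
        k,l,st,_=cv2.connectedComponentsWithStats(m); i=1+st[1:,4].argmax()
        v,u=np.nonzero(l==i); p=onplane(np.stack([u+u0,v+v0],1).astype(float),zz)*1000
        c,s,a=cv2.minAreaRect(p.astype(np.float32)); print(n,name,np.round(c,1),np.round(s,1),round(a,1),len(p))
plan(.380,-.308,.20,-11.5)
E
```

```text
Hb outer [393.3 319.8] [105.2  90. ] 76.4 589
Hb dark [392.7 319.3] [80.1 66.2] 75.9 957
Ht outer [443.2 193.9] [64.  98.8] 19.3 468
Ht dark [442.3 193.5] [38.6 75.1] 19.7 503
Hw outer [548.8 343.7] [97.7 94.7] 74.8 781
Hw dark [548.  344.7] [68.4 66.7] 89.9 643
Hs outer [612.3 194. ] [76.6 76.1] 1.1 561
Hs dark [609.9 193.5] [49.5 47.9] 89.9 344
t 0.1 shift [ 0.2502 -0.1294  0.0301] turn rad -1.017 ang y -69.8 pos [ 0.19   -0.5159  0.23  ] tilt [ 0.    -0.001 -1.   ] q6 -0.07
```

Call:
servo_tool --rows '[[1, [0.031, -0.016, 0.004], 0], [1, [0.031, -0.016, 0.004], 0], [1, [0.031, -0.016, 0.004], 0], [1, [0.031, -0.016, 0.004], 0], [1, [0.031, -0.016, 0.004], 0], [1, [0.031, -0.016, 0.004], 0], [1, [0.031, -0.016, 0.004], 0], [1, [0.033, -0.017, 0.002], 0], [1, [0, 0, 0], -0.145], [1, [0, 0, 0], -0.145]]' --squeeze 25

```text
time_s: 1.1
eef_pos: [0.3806, -0.3077, 0.2001]
ee_rot: [-2.976, -1.003, 0.001]
wrist_force: [-0.3, -0.5, -0.0]
grip_width: 1.001
finger_force: 0.0
```

Call:
servo_tool --rows '[[1, [0, 0, 0], -0.145], [1, [0, 0, 0], -0.145], [1, [0, 0, 0], -0.145], [1, [0, 0, 0], -0.145], [1, [0, 0, 0], -0.145], [1, [0, 0, 0], 0], [1, [0, 0, 0], 0]]'

```text
time_s: 1.8
eef_pos: [0.38, -0.3086, 0.2003]
ee_rot: [-2.439, -1.979, 0.0]
wrist_force: [0.7, -0.4, 0.2]
grip_width: 1.0
finger_force: 0.0
```

```bash
python3 - <<'E'
from h import *
plan(.380,-.308,.065,-11.5)
r=cam("wrist"); cv2.imwrite("pics/w1.png",r["frame"]); w=world(r)
m=np.isfinite(w[...,2]); 
q=w[m&(w[...,2]>.03)&(w[...,2]<.075)&(np.abs(w[...,0]-.38)<.06)&(np.abs(w[...,1]+.308)<.06)]
for a,b in((.03,.045),(.052,.07)):
    p=q[(q[:,2]>a)&(q[:,2]<b)]; print(cv2.minAreaRect((p[:,:2]*1000).astype(np.float32)),len(p))
E
```

```text
t 1.8 shift [ 6.000e-04 -1.000e-04  1.353e-01] turn rad -0.007 ang y -11.9 pos [ 0.38   -0.3086  0.2003] tilt [ 0. -0. -1.] q6 -0.55
((379.2781066894531, -308.89483642578125), (75.28791809082031, 61.921566009521484), 77.77688598632812) 2274
((378.9851989746094, -308.7865295410156), (50.14109420776367, 41.251644134521484), 79.01663970947266) 2507
```

View pics/w1.png

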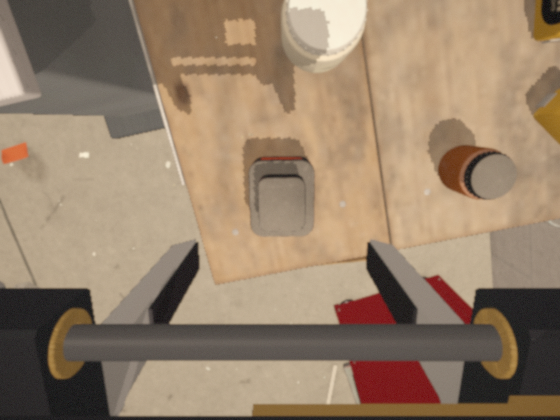

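The wrist picture shows the battery pack at (281,198), square between the fingers. The depth agrees with the top view, so I'll descend and grip.

Call:
servo_tool --rows '[[1, [0, 0, 0.04], 0], [1, [0, 0, 0.04], 0], [1, [0, 0, 0.03], 0], [1, [0, 0, 0.02], 0], [1, [0, 0, 0.004], 0], [-1, [0, 0, 0], 0], [-1, [0, 0, 0], 0], [-1, [0, 0, 0], 0], [-1, [0, 0, 0], 0], [-1, [0, 0, 0], 0]]'

```text
time_s: 2.85
eef_pos: [0.3802, -0.3088, 0.0669]
ee_rot: [2.435, 1.984, 0.0]
wrist_force: [0.1, -0.3, 0.1]
grip_width: 0.614
finger_force: 0.0
```

Call:
servo_tool --rows '[[-1, [0, 0, 0], 0], [-1, [0, 0, 0], 0], [-1, [0, 0, -0.02], 0], [-1, [0, 0, -0.03], 0], [-1, [0, 0, -0.03], 0], [-1, [0, 0, -0.03], 0], [-1, [0, 0, -0.03], 0], [-1, [0, 0, 0], 0]]'

```text
time_s: 3.65
eef_pos: [0.3809, -0.3095, 0.2096]
ee_rot: [2.431, 1.981, 0.001]
wrist_force: [-0.1, -0.7, -3.5]
grip_width: 0.444
finger_force: 25.0
```

```bash
python3 -c "
from h import *
plan(.393,.32,.206,-13.8)"
```

```text
t 3.65 shift [ 0.619  -0.1151  0.0013] turn rad 0.038 ang y -11.6 pos [ 0.3809 -0.3095  0.2096] tilt [-0.003  0.005 -1.   ] q6 -0.55
```

Call:
servo_tool --rows '[[-1, [0.02, -0.004, 0], 0], [-1, [0.04, -0.007, 0], 0], [-1, [0.043, -0.008, 0], 0], [-1, [0.043, -0.008, 0], 0], [-1, [0.043, -0.008, 0], 0], [-1, [0.043, -0.008, 0], 0], [-1, [0.043, -0.008, 0], 0], [-1, [0.043, -0.008, 0], 0], [-1, [0.043, -0.008, 0], 0], [-1, [0.043, -0.008, 0], 0]]'

```text
time_s: 4.65
eef_pos: [0.3871, 0.1038, 0.205]
ee_rot: [-2.435, -1.984, 0.002]
wrist_force: [1.5, -0.3, -3.1]
grip_width: 0.443
finger_force: 25.0
```

Call:
servo_tool --rows '[[-1, [0.043, -0.008, 0], 0], [-1, [0.043, -0.008, 0], 0], [-1, [0.043, -0.008, 0], 0], [-1, [0.043, -0.008, 0], 0], [-1, [0.03, -0.006, 0], 0], [-1, [0.013, -0.002, 0], 0], [-1, [0, 0, 0], 0.038], [-1, [0, 0, 0], 0], [-1, [0, 0, 0], 0]]'

```text
time_s: 5.55
eef_pos: [0.3921, 0.3201, 0.2057]
ee_rot: [2.472, 1.939, -0.002]
wrist_force: [0.3, -0.2, -4.0]
grip_width: 0.445
finger_force: 25.0
```

```bash
python3 - <<'E'
from h import *
plan(.393,.32,.075,-13.8)
r=cam("wrist"); cv2.imwrite("pics/w2.png",r["frame"])
E
```

```text
t 5.55 shift [0.0003 0.0009 0.1307] turn rad 0.0 ang y -13.8 pos [0.3921 0.3201 0.2057] tilt [-0.001 -0.001 -1.   ] q6 0.85
```

View pics/w2.png

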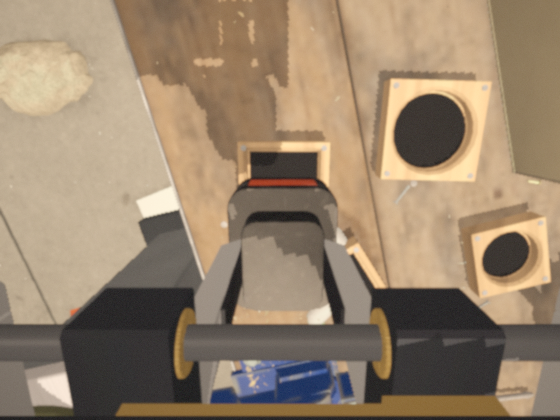

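The pack is gripped squarely over the battery block, whose rim shows at (283,160) in line with the pack. Lowering it now.

Call:
servo_tool --rows '[[-1, [0, 0.001, 0.03], 0], [-1, [0, 0, 0.03], 0], [-1, [0, 0, 0.025], 0], [-1, [0, 0, 0.015], 0], [-1, [0, 0, 0.012], 0], [-1, [0, 0, 0.01], 0], [-1, [0, 0, 0.007], 0], [-1, [0, 0, 0], 0], [-1, [0, 0, 0], 0]]'

```text
time_s: 6.5
eef_pos: [0.3934, 0.3207, 0.0779]
ee_rot: [2.472, 1.938, 0.001]
wrist_force: [-0.3, 0.3, -2.6]
grip_width: 0.443
finger_force: 25.0
```

Call:
servo_tool --rows '[[-1, [0, 0, 0.002], 0], [-1, [0, 0, 0], 0], [0.3, [0, 0, 0], 0], [0.3, [0, 0, 0], 0], [0.3, [0, 0, 0], 0], [0.3, [0, 0, -0.01], 0], [0.3, [0, 0, -0.03], 0], [1, [0, 0, -0.04], 0], [1, [0, 0, -0.04], 0], [1, [0, 0, 0], 0]]'

```text
time_s: 7.5
eef_pos: [0.3947, 0.3217, 0.2014]
ee_rot: [2.472, 1.938, 0.014]
wrist_force: [0.1, -0.3, -0.3]
grip_width: 0.866
finger_force: 0.0
```

```bash
python3 - <<'E'
from h import *
r=cam("wrist"); w=world(r); m=np.isfinite(w[...,2])
q=w[m&(np.abs(w[...,0]-.393)<.06)&(np.abs(w[...,1]-.32)<.06)]
p=q[(q[:,2]>.055)&(q[:,2]<.08)]; print(cv2.minAreaRect((p[:,:2]*1000).astype(np.float32)),np.median(p[:,2]))
plan(.443,-.168,.20,90-45)
plan(.662,-.182,.20,-5.4)
E
```

```text
((393.659912109375, 320.0194396972656), (50.309326171875, 41.724853515625), 76.86126708984375) 0.06800700999400705
t 7.55 shift [-0.4632  0.1644 -0.0029] turn rad -1.026 ang y -13.8 pos [0.3939 0.3211 0.1984] tilt [ 0.004  0.003 -1.   ] q6 0.85
t 7.55 shift [-0.4246  0.3804 -0.002 ] turn rad -0.147 ang y -13.8 pos [0.3939 0.3211 0.1984] tilt [ 0.004  0.003 -1.   ] q6 0.85
```

The battery is seated (top at 68 mm, centred within 1 mm). Next is the wide jar. I'll check the bin height near its block first.

```bash
python3 - <<'E'
from h import *
w=world(dict(np.load("pics/top0.npz"))); p=w[90:195,60:170].reshape(-1,3)
p=p[(p[:,2]>.03)&(p[:,2]<.4)]; print("bin minx",p[:,0].min(),np.percentile(p[:,0],2),"z",np.percentile(p[:,2],[50,90,99]))
n=p[p[:,0]<.68]; print(n[:,2].max() if len(n) else None)
E
```

```text
bin minx 0.6174274308746336 0.6208014964747159 z [0.0761485  0.10094118 0.11123684]
0.10286041272553748
```

Call:
servo_tool --rows '[[1, [-0.02, 0.008, 0], 0], [1, [-0.042, 0.015, 0], 0], [1, [-0.042, 0.015, 0], 0], [1, [-0.042, 0.015, 0], 0], [1, [-0.042, 0.015, 0], 0], [1, [-0.042, 0.015, 0], 0], [1, [-0.042, 0.015, 0], 0], [1, [-0.042, 0.015, 0], 0], [1, [-0.042, 0.015, 0], 0], [1, [-0.042, 0.015, 0], 0]]'

```text
time_s: 8.55
eef_pos: [0.4365, -0.1018, 0.1947]
ee_rot: [-2.472, -1.938, 0.001]
wrist_force: [0.5, 0.2, 0.1]
grip_width: 1.0
finger_force: 0.0
```

Call:
servo_tool --rows '[[1, [-0.042, 0.014, 0], 0], [1, [-0.02, 0.007, 0], 0], [1, [-0.003, 0, 0], 0], [1, [0, 0, 0], 0], [1, [0, 0, 0], 0]]'

```text
time_s: 9.05
eef_pos: [0.4418, -0.1672, 0.1951]
ee_rot: [-2.471, -1.939, 0.0]
wrist_force: [-0.9, 0.1, 0.4]
grip_width: 0.996
finger_force: 0.0
```

```bash
python3 - <<'E'
from h import *
plan(.443,-.168,.061)
r=cam("wrist"); w=world(r); m=np.isfinite(w[...,2])
q=w[m&(np.abs(w[...,0]-.443)<.06)&(np.abs(w[...,1]+.168)<.06)]
p=q[(q[:,2]>.08)&(q[:,2]<.095)]; print(cv2.minAreaRect((p[:,:2]*1000).astype(np.float32)),cv2.minEnclosingCircle((p[:,:2]*1000).astype(np.float32)),np.median(p[:,2]))
E
```

```text
t 9.05 shift [-0.0005  0.0015  0.1341] turn rad 0.0 ang y -13.8 pos [ 0.4418 -0.1672  0.1951] tilt [ 0.    -0.001 -1.   ] q6 -0.2
((442.109375, -168.82748413085938), (57.07217788696289, 57.34833908081055), 35.773780822753906) ((442.3060302734375, -168.75083923339844), 29.440990447998047) 0.08479775758220906
```

Call:
servo_tool --rows '[[1, [-0.002, 0.001, 0.03], 0], [1, [0, 0, 0.04], 0], [1, [0, 0, 0.03], 0], [1, [0, 0, 0.02], 0], [1, [0, 0, 0.013], 0], [-1, [0, 0, 0], 0], [-1, [0, 0, 0], 0], [-1, [0, 0, 0], 0], [-1, [0, 0, 0], 0], [-1, [0, 0, 0], 0]]'

```text
time_s: 10.1
eef_pos: [0.4426, -0.1704, 0.0633]
ee_rot: [2.472, 1.938, 0.0]
wrist_force: [-2.7, 0.7, 7.2]
grip_width: 0.677
finger_force: 25.1
```

Call:
servo_tool --rows '[[-1, [0, 0, 0], 0], [-1, [0, 0, -0.02], 0], [-1, [0, 0, -0.03], 0], [-1, [0, 0, -0.03], 0], [-1, [0, 0, -0.03], 0], [-1, [0, 0, -0.03], 0], [-1, [0, 0, 0], 0]]'

```text
time_s: 10.8
eef_pos: [0.4436, -0.1709, 0.2061]
ee_rot: [2.468, 1.935, 0.005]
wrist_force: [-0.3, 1.1, -3.8]
grip_width: 0.677
finger_force: 25.0
```

```bash
python3 -c "
from h import *
plan(.5486,.3442,.20)"
```

```text
t 10.8 shift [ 0.5253 -0.021   0.0053] turn rad 0.0 ang y -13.8 pos [ 0.4436 -0.1709  0.2061] tilt [-0.001  0.006 -1.   ] q6 -0.2
```

Call:
servo_tool --rows '[[-1, [0.02, -0.001, 0], 0], [-1, [0.04, -0.002, 0], 0], [-1, [0.043, -0.002, 0], 0], [-1, [0.043, -0.002, 0], 0], [-1, [0.043, -0.002, 0], 0], [-1, [0.043, -0.002, 0], 0], [-1, [0.043, -0.002, 0], 0], [-1, [0.043, -0.002, 0], 0], [-1, [0.043, -0.002, 0], 0], [-1, [0.043, -0.002, 0], 0]]'

```text
time_s: 11.8
eef_pos: [0.52, 0.2282, 0.2009]
ee_rot: [-2.472, -1.938, 0.002]
wrist_force: [1.0, -0.3, -2.8]
grip_width: 0.682
finger_force: 25.0
```

Call:
servo_tool --rows '[[-1, [0.043, -0.001, 0], 0], [-1, [0.043, -0.001, 0], 0], [-1, [0.025, 0, 0], 0], [-1, [0.01, 0, 0], 0], [-1, [0, 0, 0], 0], [-1, [0, 0, 0], 0]]'

```text
time_s: 12.4
eef_pos: [0.5472, 0.3434, 0.2017]
ee_rot: [2.473, 1.938, -0.002]
wrist_force: [-0.0, 0.2, -3.7]
grip_width: 0.68
finger_force: 25.0
```

```bash
python3 -c "
from h import *
plan(.5486,.3442,.0725)
cv2.imwrite('pics/w3.png',cam('wrist')['frame'])"
```

```text
t 12.4 shift [0.0013 0.0012 0.1292] turn rad 0.0 ang y -13.8 pos [0.5472 0.3434 0.2017] tilt [-0.001 -0.001 -1.   ] q6 0.75
```

View pics/w3.png

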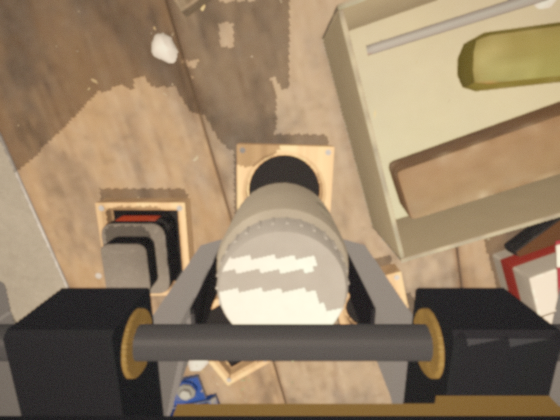

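The jar is held upright over the round block at (285,180), and the battery is seated at left. The bin corner at (395,255) clears the fingers as long as I open only a little.

Call:
servo_tool --rows '[[-1, [0, 0.001, 0.03], 0], [-1, [0, 0, 0.03], 0], [-1, [0, 0, 0.025], 0], [-1, [0, 0, 0.015], 0], [-1, [0, 0, 0.012], 0], [-1, [0, 0, 0.01], 0], [-1, [0, 0, 0.006], 0], [-1, [0, 0, 0], 0], [-1, [0, 0, 0], 0]]'

```text
time_s: 13.35
eef_pos: [0.5486, 0.3444, 0.0751]
ee_rot: [2.472, 1.938, 0.002]
wrist_force: [0.1, -0.2, -3.1]
grip_width: 0.68
finger_force: 25.0
```

Call:
servo_tool --rows '[[-1, [0, 0, 0.002], 0], [-1, [0, 0, 0.0015], 0], [-1, [0, 0, 0], 0], [0.65, [0, 0, 0], 0], [0.65, [0, 0, 0], 0], [0.65, [0, 0, 0], 0], [0.65, [0, 0, 0], 0], [0.65, [0, 0, -0.01], 0], [0.65, [0, 0, -0.03], 0], [0.65, [0, 0, -0.04], 0]]'

```text
time_s: 14.35
eef_pos: [0.5477, 0.3438, 0.151]
ee_rot: [-2.472, -1.938, 0.005]
wrist_force: [1.3, -0.1, -0.1]
grip_width: 0.824
finger_force: 0.0
```

Call:
servo_tool --rows '[[1, [0, 0, -0.04], 0], [1, [0, 0, 0], 0], [1, [0, 0, 0], 0]]'

```text
time_s: 14.65
eef_pos: [0.5485, 0.3443, 0.1922]
ee_rot: [2.472, 1.938, 0.003]
wrist_force: [-0.4, -0.2, -0.6]
grip_width: 0.994
finger_force: 0.0
```

```bash
python3 - <<'E'
from h import *
r=cam("wrist"); w=world(r); m=np.isfinite(w[...,2])
q=w[m&(np.abs(w[...,0]-.5486)<.06)&(np.abs(w[...,1]-.344)<.06)]
p=q[(q[:,2]>.087)&(q[:,2]<.105)]; print(cv2.minEnclosingCircle((p[:,:2]*1000).astype(np.float32)),np.percentile(p[:,2],[5,50,95]))
plan(.662,-.182,.2,-5.4)
E
```

```text
((549.2678833007812, 345.8830261230469), 29.60155487060547) [0.09082375 0.09278244 0.09391332]
t 14.7 shift [-0.4837  0.2362 -0.0092] turn rad -0.147 ang y -13.8 pos [0.5481 0.3441 0.1907] tilt [-0. -0. -1.] q6 0.75
```

Wide jar seated (lid top at 93 mm). Next is the tape, routed clear of the pencil cup.

Call:
servo_tool --rows '[[1, [-0.02, 0.003, 0], 0], [1, [-0.042, 0.006, 0], 0], [1, [-0.043, 0.006, 0], 0], [1, [-0.043, 0.006, 0], 0], [1, [-0.043, 0.006, 0], 0], [1, [-0.043, 0.006, 0], 0], [1, [-0.043, 0.006, 0], 0], [1, [-0.043, 0.006, 0], 0], [1, [-0.043, 0.006, 0], 0], [1, [-0.043, 0.006, 0], 0]]'

```text
time_s: 15.7
eef_pos: [0.5058, -0.0652, 0.1898]
ee_rot: [-2.471, -1.937, 0.002]
wrist_force: [0.9, -0.0, -0.2]
grip_width: 1.0
finger_force: 0.0
```

Call:
servo_tool --rows '[[1, [-0.043, 0.007, 0], 0], [1, [-0.042, 0.007, 0], 0], [1, [0, 0.025, 0], 0], [1, [0.002, 0.045, 0], 0], [1, [0.003, 0.045, 0], 0], [1, [0.003, 0.035, 0], 0], [1, [0, 0.015, 0], 0], [1, [0, 0, 0], -0.147], [1, [0, 0, 0], 0], [1, [0, 0, 0], 0]]'

```text
time_s: 16.7
eef_pos: [0.6618, -0.181, 0.19]
ee_rot: [-2.326, -2.109, 0.001]
wrist_force: [0.1, 0.2, 0.8]
grip_width: 1.003
finger_force: 0.0
```

```bash
python3 - <<'E'
from h import *
plan(.662,-.182,.052,-5.4)
r=cam("wrist"); w=world(r); m=np.isfinite(w[...,2])
cv2.imwrite("pics/w4.png",r["frame"])
q=w[m&(np.abs(w[...,0]-.662)<.04)&(np.abs(w[...,1]+.182)<.055)]
for a,b in((.058,.072),(.02,.072)):
    p=q[(q[:,2]>a)&(q[:,2]<b)]; print(cv2.minAreaRect((p[:,:2]*1000).astype(np.float32)),np.median(p[:,2]),len(p))
E
```

```text
t 16.7 shift [-0.001   0.0005  0.138 ] turn rad -0.004 ang y -5.6 pos [ 0.6618 -0.181   0.19  ] tilt [ 0.    -0.002 -1.   ] q6 -0.22
((661.8381958007812, -182.99778747558594), (42.21308517456055, 33.570526123046875), 85.25521850585938) 0.06277571768281287 1723
((661.8287963867188, -180.77610778808594), (61.261817932128906, 34.910438537597656), 84.85530090332031) 0.06053556887035866 2797
```

View pics/w4.png

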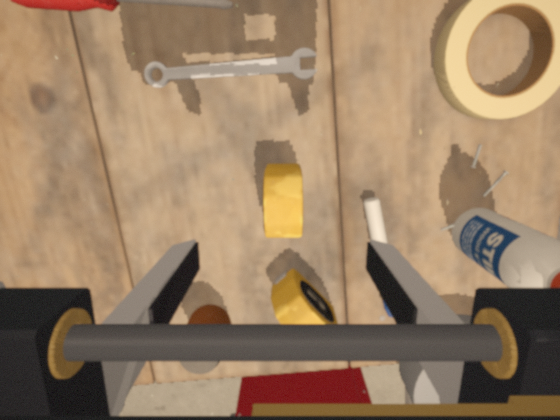

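Target tape at (283,200), square between the fingers. The other tape at (302,300), the spanner (230,68) and the pen all stay clear. Descend and grip.

Call:
servo_tool --rows '[[1, [-0.001, 0, 0.03], 0], [1, [0, 0, 0.04], 0], [1, [0, 0, 0.03], 0], [1, [0, 0, 0.02], 0], [1, [0, 0, 0.017], 0], [-1, [0, 0, 0], 0], [-1, [0, 0, 0], 0], [-1, [0, 0, 0], 0], [-1, [0, 0, 0], 0], [-1, [0, 0, 0], 0]]'

```text
time_s: 17.75
eef_pos: [0.6624, -0.1822, 0.0548]
ee_rot: [2.323, 2.114, 0.001]
wrist_force: [-0.2, -0.3, -0.3]
grip_width: 0.612
finger_force: 0.0
```

Call:
servo_tool --rows '[[-1, [0, 0, 0], 0], [-1, [0, 0, 0], 0], [-1, [0, 0, 0], 0], [-1, [0, 0, -0.02], 0], [-1, [0, 0, -0.03], 0], [-1, [0, 0, -0.03], 0], [-1, [0, 0, -0.03], 0], [-1, [0, 0, -0.03], 0], [-1, [0, 0, 0], 0]]'

```text
time_s: 18.65
eef_pos: [0.6633, -0.1825, 0.1985]
ee_rot: [2.319, 2.111, 0.005]
wrist_force: [0.3, -0.1, -1.6]
grip_width: 0.359
finger_force: 25.0
```

```bash
python3 -c "
from h import *
plan(.50,-.16,.195)
plan(.443,.1938,.195,19.4)"
```

```text
t 18.65 shift [ 0.0071 -0.1647  0.0024] turn rad 0.0 ang y -5.4 pos [ 0.6633 -0.1825  0.1985] tilt [-0.001  0.007 -1.   ] q6 -0.23
t 18.65 shift [ 0.354  -0.2547  0.0013] turn rad -0.433 ang y -5.4 pos [ 0.6633 -0.1825  0.1985] tilt [-0.001  0.007 -1.   ] q6 -0.23
```

Call:
servo_tool --rows '[[-1, [0, -0.02, 0], 0], [-1, [0.001, -0.04, 0], 0], [-1, [0.002, -0.045, 0], 0], [-1, [0.01, -0.045, 0], 0], [-1, [0.03, -0.02, 0], 0], [-1, [0.04, -0.01, 0], 0], [-1, [0.043, -0.012, 0], 0], [-1, [0.043, -0.012, 0], 0], [-1, [0.043, -0.012, 0], 0], [-1, [0.043, -0.012, 0], 0]]'

```text
time_s: 19.65
eef_pos: [0.4579, 0.0947, 0.1928]
ee_rot: [-2.323, -2.114, 0.002]
wrist_force: [1.4, 0.0, -1.7]
grip_width: 0.362
finger_force: 25.0
```

Call:
servo_tool --rows '[[-1, [0.043, -0.012, 0], 0], [-1, [0.036, -0.01, 0], 0], [-1, [0.02, -0.005, 0], 0], [-1, [0, 0, 0], -0.145], [-1, [0, 0, 0], -0.145], [-1, [0, 0, 0], -0.143], [-1, [0, 0, 0], 0], [-1, [0, 0, 0], 0]]'

```text
time_s: 20.45
eef_pos: [0.4412, 0.1941, 0.1932]
ee_rot: [-1.82, -2.56, 0.002]
wrist_force: [-0.2, 0.3, -2.1]
grip_width: 0.361
finger_force: 25.0
```

```bash
python3 -c "
from h import *
plan(.443,.1938,.0625,19.4)
cv2.imwrite('pics/w5.png',cam('wrist')['frame'])"
```

```text
t 20.45 shift [-0.0009  0.0018  0.1307] turn rad -0.004 ang y 19.2 pos [0.4412 0.1941 0.1932] tilt [-0.    -0.001 -1.   ] q6 0.0
```

View pics/w5.png

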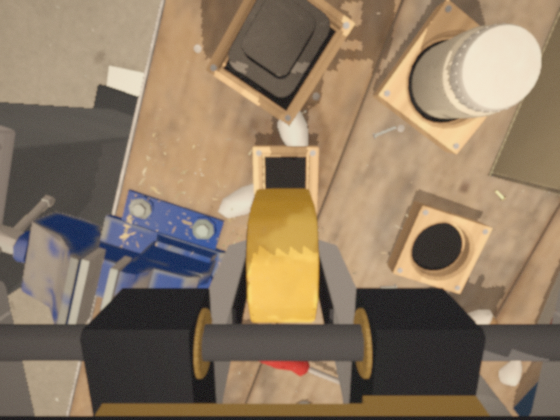

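The tape is over the narrow recess (285,172) and aligned with it. The battery and wide jar are in their blocks. Lowering.

Call:
servo_tool --rows '[[-1, [-0.001, 0.002, 0.03], 0], [-1, [0, 0, 0.03], 0], [-1, [0, 0, 0.025], 0], [-1, [0, 0, 0.015], 0], [-1, [0, 0, 0.012], 0], [-1, [0, 0, 0.01], 0], [-1, [0, 0, 0.007], 0], [-1, [0, 0, 0], 0], [-1, [0, 0, 0], 0]]'

```text
time_s: 21.4
eef_pos: [0.444, 0.194, 0.0654]
ee_rot: [1.815, 2.564, 0.001]
wrist_force: [0.9, -0.3, -2.0]
grip_width: 0.359
finger_force: 25.0
```

```bash
python3 -c "
from h import *
plan(.443,.1938,.0625,19.4)"
```

```text
t 21.4 shift [ 0.0001 -0.001   0.0029] turn rad 0.0 ang y 19.4 pos [0.444  0.194  0.0654] tilt [ 0.     0.001 -1.   ] q6 -0.0
```

Call:
servo_tool --rows '[[-1, [0, -0.001, 0.002], 0], [-1, [0, 0, 0.001], 0], [-1, [0, 0, 0], 0], [0.2, [0, 0, 0], 0], [0.2, [0, 0, 0], 0], [0.2, [0, 0, 0], 0], [0.2, [0, 0, 0], 0], [0.2, [0, 0, -0.01], 0], [0.2, [0, 0, -0.03], 0], [0.2, [0, 0, -0.04], 0]]'

```text
time_s: 22.4
eef_pos: [0.442, 0.1933, 0.1425]
ee_rot: [-1.814, -2.563, 0.003]
wrist_force: [1.2, 0.5, 0.3]
grip_width: 0.599
finger_force: 0.0
```

Call:
servo_tool --rows '[[1, [0, 0, -0.045], 0], [1, [0, 0, 0], 0], [1, [0, 0, 0], 0]]'

```text
time_s: 22.7
eef_pos: [0.4429, 0.1937, 0.188]
ee_rot: [1.814, 2.563, 0.003]
wrist_force: [-0.0, 0.6, -0.8]
grip_width: 0.818
finger_force: 0.0
```

```bash
python3 - <<'E'
from h import *
r=cam("wrist"); w=world(r); m=np.isfinite(w[...,2])
q=w[m&(np.abs(w[...,0]-.443)<.06)&(np.abs(w[...,1]-.194)<.06)]
p=q[(q[:,2]>.05)&(q[:,2]<.085)]; print(cv2.minAreaRect((p[:,:2]*1000).astype(np.float32)),np.percentile(p[:,2],[5,50,95]))
plan(.5655,-.3205,.2)
E
```

```text
((441.7428283691406, 194.1444549560547), (34.88032913208008, 58.75688552856445), 19.282564163208008) [0.05713607 0.06942207 0.07215498]
t 22.75 shift [-0.5257 -0.0549 -0.0132] turn rad 0.0 ang y 19.4 pos [0.4425 0.1935 0.1868] tilt [-0. -0. -1.] q6 -0.0
```

Tape seated (top at 72 mm). The small jar is last, and the current closing angle clears the second tape if I open only partly.

Call:
servo_tool --rows '[[0.6, [-0.02, -0.002, 0], 0], [0.6, [-0.04, -0.004, 0], 0], [0.6, [-0.043, -0.004, 0], 0], [0.6, [-0.043, -0.005, 0], 0], [0.6, [-0.043, -0.005, 0], 0], [0.6, [-0.043, -0.005, 0], 0], [0.6, [-0.043, -0.005, 0], 0], [0.6, [-0.043, -0.005, 0], 0], [0.6, [-0.043, -0.005, 0], 0], [0.6, [-0.043, -0.005, 0], 0]]'

```text
time_s: 23.75
eef_pos: [0.5342, -0.204, 0.1854]
ee_rot: [-1.814, -2.562, 0.001]
wrist_force: [0.7, 0.4, -0.1]
grip_width: 0.797
finger_force: 0.0
```

Call:
servo_tool --rows '[[0.6, [-0.043, -0.004, 0], 0], [0.6, [-0.043, -0.004, 0], 0], [0.6, [-0.025, -0.002, 0], 0], [0.6, [-0.01, 0, 0], 0], [0.6, [0, 0, 0], 0], [0.6, [0, 0, 0], 0]]'

```text
time_s: 24.35
eef_pos: [0.5654, -0.3185, 0.1863]
ee_rot: [-1.813, -2.564, -0.0]
wrist_force: [0.7, 0.5, 1.0]
grip_width: 0.803
finger_force: 0.0
```

```bash
python3 - <<'E'
from h import *
r=cam("wrist"); w=world(r); m=np.isfinite(w[...,2])
q=w[m&(np.abs(w[...,0]-.5655)<.04)&(np.abs(w[...,1]+.3205)<.04)]
p=q[(q[:,2]>.055)&(q[:,2]<.07)]; c,rad=cv2.minEnclosingCircle((p[:,:2]*1000).astype(np.float32)); print(c,rad,np.median(p[:,2]))
plan(c[0]/1000,c[1]/1000,.053)
E
```

```text
(565.5964965820312, -322.24920654296875) 21.334716796875 0.05977875163772711
t 24.4 shift [-0.0038 -0.0011  0.1337] turn rad 0.0 ang y 19.5 pos [ 0.5655 -0.3184  0.1867] tilt [ 0.001 -0.    -1.   ] q6 -0.91
```

Call:
servo_tool --rows '[[0.6, [-0.003, -0.001, 0.03], 0], [0.6, [0, 0, 0.04], 0], [0.6, [0, 0, 0.03], 0], [0.6, [0, 0, 0.02], 0], [0.6, [0, 0, 0.013], 0], [-1, [0, 0, 0], 0], [-1, [0, 0, 0], 0], [-1, [0, 0, 0], 0], [-1, [0, 0, 0], 0], [-1, [0, 0, 0], 0]]' --squeeze 15

```text
time_s: 25.4
eef_pos: [0.566, -0.3232, 0.0552]
ee_rot: [1.814, 2.563, 0.0]
wrist_force: [-0.1, 0.6, 6.6]
grip_width: 0.507
finger_force: 15.0
```

Call:
servo_tool --rows '[[-1, [0, 0, 0], 0], [-1, [0, 0, 0], 0], [-1, [0, 0, -0.02], 0], [-1, [0, 0, -0.03], 0], [-1, [0, 0, -0.03], 0], [-1, [0, 0, -0.03], 0], [-1, [0, 0, -0.03], 0], [-1, [0, 0, 0], 0]]'

```text
time_s: 26.2
eef_pos: [0.5666, -0.3237, 0.1989]
ee_rot: [1.811, 2.558, 0.0]
wrist_force: [-0.7, 0.0, -0.2]
grip_width: 0.506
finger_force: 15.0
```

```bash
python3 -c "
from h import *
plan(.52,.17,.195)
plan(.611,.1938,.195)"
```

```text
t 26.2 shift [0.4811 0.1202 0.0016] turn rad 0.0 ang y 19.4 pos [ 0.5666 -0.3237  0.1989] tilt [-0.006  0.004 -1.   ] q6 -0.91
t 26.2 shift [0.4733 0.2139 0.0021] turn rad 0.0 ang y 19.4 pos [ 0.5666 -0.3237  0.1989] tilt [-0.006  0.004 -1.   ] q6 -0.91
```

Call:
servo_tool --rows '[[-1, [0.02, 0.005, 0], 0], [-1, [0.041, 0.01, 0], 0], [-1, [0.042, 0.0105, 0], 0], [-1, [0.042, 0.0105, 0], 0], [-1, [0.042, 0.0105, 0], 0], [-1, [0.042, 0.0105, 0], 0], [-1, [0.042, 0.0105, 0], 0], [-1, [0.042, 0.0105, 0], 0], [-1, [0.042, 0.0105, 0], 0], [-1, [0.042, 0.0105, 0], 0]]'

```text
time_s: 27.2
eef_pos: [0.5262, 0.086, 0.1935]
ee_rot: [-1.815, -2.564, 0.001]
wrist_force: [0.8, 0.0, -0.3]
grip_width: 0.506
finger_force: 15.0
```

Call:
servo_tool --rows '[[-1, [0.042, 0.0105, 0], 0], [-1, [0.042, 0.0105, 0], 0], [-1, [0, 0.025, 0], 0], [-1, [-0.004, 0.035, 0], 0], [-1, [-0.003, 0.025, 0], 0], [-1, [0, 0.009, 0], 0], [-1, [0, 0, 0], 0], [-1, [0, 0, 0], 0]]'

```text
time_s: 28.0
eef_pos: [0.6092, 0.1951, 0.1933]
ee_rot: [-1.814, -2.564, 0.001]
wrist_force: [0.1, -0.7, -0.2]
grip_width: 0.507
finger_force: 15.0
```

```bash
python3 -c "
from h import *
plan(.611,.1938,.063)
cv2.imwrite('pics/w6.png',cam('wrist')['frame'])"
```

```text
t 28.0 shift [-0.0018  0.0014  0.1303] turn rad 0.0 ang y 19.4 pos [0.6092 0.1951 0.1933] tilt [ 0.    -0.001 -1.   ] q6 -0.09
```

View pics/w6.png

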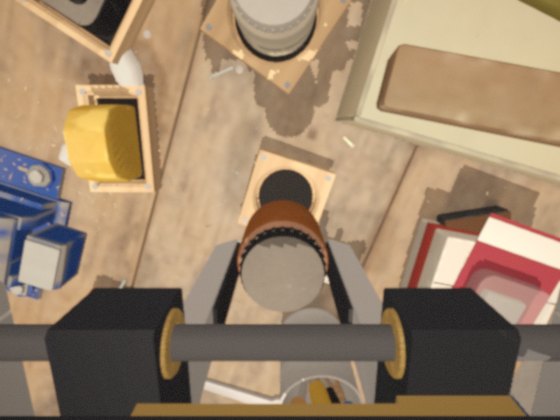

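The small jar is held over the small round block at (287,195), and the tape is seated at left. The cup at (325,380) is well behind the gripper. Lowering.

Call:
servo_tool --rows '[[-1, [-0.002, 0.001, 0.03], 0], [-1, [0, 0, 0.03], 0], [-1, [0, 0, 0.025], 0], [-1, [0, 0, 0.015], 0], [-1, [0, 0, 0.012], 0], [-1, [0, 0, 0.01], 0], [-1, [0, 0, 0.006], 0], [-1, [0, 0, 0], 0], [-1, [0, 0, 0], 0]]'

```text
time_s: 28.95
eef_pos: [0.6116, 0.1938, 0.0666]
ee_rot: [1.815, 2.564, 0.001]
wrist_force: [0.0, 0.3, 0.2]
grip_width: 0.508
finger_force: 15.0
```

Call:
servo_tool --rows '[[-1, [0, 0, 0.002], 0], [-1, [0, 0, 0.001], 0], [-1, [0, 0, 0], 0], [0.4, [0, 0, 0], 0], [0.4, [0, 0, 0], 0], [0.4, [0, 0, 0], 0], [0.4, [0, 0, 0], 0], [0.4, [0, 0, -0.01], 0], [0.4, [0, 0, -0.03], 0], [0.4, [0, 0, -0.04], 0]]'

```text
time_s: 29.95
eef_pos: [0.6106, 0.1935, 0.143]
ee_rot: [-1.814, -2.563, 0.004]
wrist_force: [0.2, 0.0, 0.2]
grip_width: 0.701
finger_force: 0.0
```

Call:
servo_tool --rows '[[0.4, [0, 0, -0.045], 0], [0.4, [0, -0.04, 0], 0], [0.4, [0, -0.05, 0], 0], [0.4, [0, -0.05, 0], 0], [0.4, [-0.03, -0.04, 0], 0], [0.4, [-0.05, 0, 0], 0], [0.4, [-0.05, 0, 0], 0], [0.4, [-0.05, 0, 0], 0], [0.4, [0, 0, 0], 0], [0.4, [0, 0, 0], 0]]'

```text
time_s: 30.95
eef_pos: [0.5014, -0.0366, 0.1883]
ee_rot: [1.817, 2.562, 0.0]
wrist_force: [-0.6, -0.7, 0.5]
grip_width: 0.7
finger_force: 0.0
```

```bash
python3 - <<'E'
from h import *
r=cam("top"); w=world(r); cv2.imwrite("pics/top9.png",r["frame"])
plan(.4,0,.2)
for n,x,y,z0,z1 in (("bat",.393,.32,.058,.08),("tape",.443,.194,.05,.085),("wide",.5486,.344,.085,.11),("small",.611,.194,.058,.08)):
    with np.errstate(invalid="ignore"): p=w[(np.hypot(w[...,0]-x,w[...,1]-y)<.06)&(w[...,2]>z0)&(w[...,2]<z1)]
    print(n,cv2.minAreaRect((p[:,:2]*1000).astype(np.float32)) if len(p) else None,np.median(p[:,2]))
for n,b,z0,z1 in [("screwdriver",(258,178,288,262),.008,.04),("spanner",(290,148,312,220),.003,.02)]: print(n,*rect(w,b,z0,z1))
E
```

```text
t 31.0 shift [ 0.0672 -0.0837 -0.0117] turn rad 0.0 ang y 19.4 pos [ 0.5012 -0.0356  0.1883] tilt [ 0.  0. -1.] q6 -0.48
bat ((393.52960205078125, 319.97503662109375), (51.368892669677734, 41.6461296081543), 76.1282730102539) 0.0687681186177771
tape ((442.2113342285156, 192.2474822998047), (35.47822570800781, 62.39286422729492), 20.511823654174805) 0.06879085209860936
wide ((548.9636840820312, 345.39599609375), (57.13576889038086, 57.19198989868164), 81.94790649414062) 0.09344902384417186
small ((611.0997924804688, 194.78646850585938), (42.41947937011719, 41.717288970947266), 34.20973205566406) 0.06858963412236196
screwdriver [541.3   2.8] [10.5 48.8] 81.7 38 [12.6 18.7 23.6]
spanner [683.6 -57.9] [53.1 67.9] 89.1 144 [ 3.2  5.2 10.6]
```

View pics/top9.png

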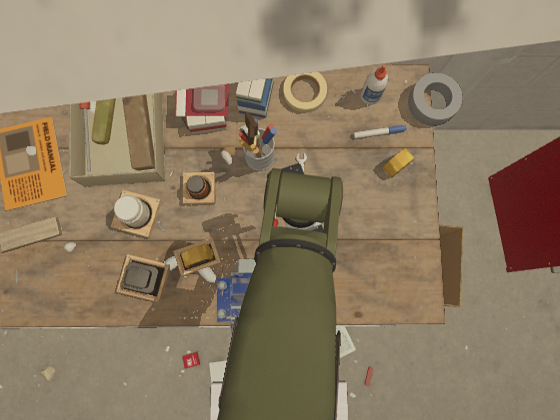

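All four stand in their blocks: battery (143,278), tape (197,257), wide jar (132,211), small jar (198,187). They are centred within 2 mm, at the right heights, and the robot touches nothing. Handing in.

```bash
python3 -c "
from h import *
print(env.finish_job())"
```

```text
the job is handed in; nothing more can be done
None
```

The battery pack, tape measure, wide jar and small jar are each seated upright in their matching blocks, centred within about 2 mm in the last camera check. The arm never came near the screwdriver or spanner, though it hid them from that check, and the job was handed in at about 31 s with no verdict shown.

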